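Set and pin the cheese cutter

ROBOT

A 7-joint arm with a two-finger parallel gripper is mounted at the origin on the work surface. World frame = base frame: x ahead of the robot, y to its left, z up, the work surface at z = 0. Lengths are in m, angles in rad, forces in N, time in s.
With the tool pointing down it reaches from about 0.4 to 0.85 m from the base axis. Payload 4.5 kg.
Tool frame: the origin (TCP) lies on the centre line of the jaws, within the pads' length; the fingertips stand r.tip_extent ahead of it and the grasp point (between the pads) is the TCP (r.tip_extent is the distance from the TCP to the fingertips, in m); z points along the fingers, y is the line along which they close (so a half turn about z gives the same grasp; the last joint's range is limited). The gripper opens to 88 mm and grips with 3 to 60 N. Pads are 18 mm wide; open, the fingers measure 123 mm over their backs; the gripper's body (75 mm by 187 mm) begins 45 mm behind the grasp point.
Start: joints at [-1.105, 0.689, -0.195, 1.565, 0.157, 0.902, -0.215], TCP at [0.262, 0.568, 0.258] pointing down, gripper open.
Joint ranges: [-3.01, 3.01], [-0.46, 2.08], [-1.47, 1.51], [0.13, 2.56], [-1, 4.14], [0.04, 2.09], [-2.66, 2.66]. Speed limits (rad/s): [2.57, 2.57, 3.14, 3.14, 3.14, 3.14, 3.14].

INTERFACE

Orientations are given as a unit quaternion [x, y, z, w].
In Python, from plant import sensors, vision, finish_job, r gives the robot as it stands. The module is installed in compiled form; this text tells all that it offers.
- The arm moves only by the tool step_arm, never from a script. Its argument "steps" is a list of rows, each a list of 2 entries, a list of its own where there are three numbers: the shift along the tool's x, y, z in cm, then the turn, a rotation vector about the tool's x, y, z in degrees. A call has 1 to 12 rows; each row shifts and turns the commanded pose from where the row before left it, along the tool's axes as they then stand; what a row does not reach is not made up. A row lasts 1/8 s, in which the tool goes at most 62.5 mm and 10.7 degrees, less where a joint would pass 70% of its speed; a pose out of reach is approached as far as the arm can. A call with a gripper value outside its range is refused whole. "claw" is the opening, from -1 (shut) to 1 (fully open), set as the call begins (left out, the last holds). The fingers move at their own pace and stop on an object; "grip_force" is the grip in N (left out, the last holds). Time passes only in rows, so rows that do not move let the fingers close. It gives the time, the measured TCP pose, the force, the opening and the grip force at its end, in the units of the state.
- sensors.get_state(): the state, without advancing time (a new reading comes with each control period).
- vision.snapshot(name): name is "side" or "top" or "wrist"; returns a dict with "img" (480x640x3 uint8, red, green, blue), "fx", "fy", "cx", "cy" (pixels), "position" and "rotation" of the camera in the world. Camera axes: x right, y down, z forward; pixel columns grow to the right and rows downward; lengths in m; the calibration is good to about 2 mm. A picture is of the moment at which its call begins. There is no depth.
- finish_job(): hands the job in; it is judged then, once.
The state is a dict: "clock": time; "q": joint angles; "qd": joint speeds; "joint_torque": joint torques, N m; "tool_pos": TCP position; "eef_rot": TCP orientation; "contact_force": force on the tool from outside, world axes, zero at the start; "moment": the same for the moment, N m; "opening": opening from 0.0 (shut) to 1.0 (fully open); "finger_force": force on a finger pad.
Only numpy, scipy, OpenCV 4.12 (cv2) and the standard library are available. Lean on these libraries where they do the work, as an engineer would, in place of code of your own. Each camera call takes 0.05 s, during which the arm holds its last target. There are 200 camera calls.

TASK

Get the cheese cutter ready: push the yellow cheese loaf square and flush into the corner of the two fences on the cutter's bed. Then take the orange-handled lock pin from its wooden stand, feel along the floor of the slanted blue channel for the hidden lock slot, push the pin fully home there until its collar rests on the channel's rim, and let go of it. Keep the loaf on the bed and leave the other goods on the counter where they are.

Things in the scene. Friction and masses are not known exactly. Their poses are not given: they have to be found in the camera images.
- cutter: Cheese cutter fixed to the counter, base 270 x 430 mm. Origin on the counter; x away from the robot, y left, z up. Right half: flat marble bed, top at z = 20 mm, x -130 to 110, y -170 to -5. Left half: slanted channel. A wire bow is parked behind the back fence (x 147 to 171, y -170 to -15, up to z = 141).
- corner (a point): Inner corner of the two fences at bed level, at cutter x = 110, y = -5, z = 20 mm; axes as the cutter's. The back fence runs from it along -y for 175 mm (inner face x = 0 here), the side fence along -x for 168 mm (inner face y = 0 here). Both rise 40 mm above the bed.
- channel: Slanted blue channel fixed on the cutter: a trench 24 mm wide (x), 110 long (y -55 to 55), 40 deep. Origin: centre of its floor, at cutter x = 75, y = 125, z = 90 mm. z points straight out of it, leaning 30 degrees from vertical towards the robot; y is the cutter's y. Somewhere in its flat, rigid steel floor is one lock slot, hidden in the trench's depth, to be found by feel.
- rim (a point): Centre of the channel's mouth, 40 mm out from its floor along its z; axes as the channel's. Walls 12 mm thick and, beyond |y| = 55 mm, end blocks 70 mm wide in x, to |y| = 120, all end level with it. The lock slot below: 20 mm long in y, as wide as the channel (24), 50 deep below the floor, along the channel's z; its centre at an unknown y from -30 to 30 mm. It does not move.
- loaf: Yellow waxed cheese loaf with a paper band, a rigid block 110 (x) x 80 (y) x 60 mm tall, about 0.5 kg, standing loose on the bed. Origin at the centre of its underside. When flush in the corner, its x along the cutter's x, its origin lies at cutter x = 55, y = -45 mm.
- pin: Lock pin, 0.16 kg, 168 mm long, upright in its stand. Origin at the centre of its tip, z up the pin to the handle. Steel shaft 14 mm dia., z = 0 to 80, tip chamfered to 9 mm over 4 mm; round collar 36 dia., z = 80 to 88; orange handle 24 x 24 mm square (sides along x, y), z = 88 to 168. Fully home, the collar rests on the channel's rim, the tip 40 mm below the channel floor.
- stand: Dark wooden block 70 x 70 x 55 mm fixed to the counter, left or right of the cutter, with an 18 mm hole 45 mm deep in its top that holds the pin upright, its tip 10 mm above the counter. Origin at the centre of its underside.
- jar: Bystander: jam jar with a brass lid, 68 dia x 90 mm. Origin at the centre of its underside.
- tin: Bystander: flat red tin box, 100 x 70 x 40 mm. Origin at the centre of its underside.
- bowl: Bystander: blue ceramic bowl, 120 dia x 50 mm. Origin at the centre of its underside.
- oil: Bystander: green glass bottle, 60 dia x 170 mm. Origin at the centre of its underside.
- wheel: Bystander: small brown cheese wheel, 110 dia x 45 mm. Origin at the centre of its underside.
- knife: Bystander: cheese spatula lying flat, length about 200 mm. Origin at its middle.

How it is judged:
By the outcome, as a careful person would: the job done as asked, in the order asked, and still so for the second after the job is handed in, with the robot touching nothing.
It also fails if it takes over 72 s, if anything falls off the work surface, if the arm or the gripper's body presses on something with over 40 N, if the wrist force passes 120 N, or if a joint passes its speed limit or range.

## Working session

There is one attempt and no reset: what is moved stays moved. The work goes in short steps, Python scripts to look and compute and a tool call to move; the robot and the scene stay as the last step left them, time stands still between calls to the robot, and variables do not carry over. Pictures are saved under pics/ and viewed, at most 10 in all, crops included, and the job is handed in when it is done.

Besides the shell and the picture viewer there is one more tool, called after "Call:" as name(argument=value, ...), one argument or row to a line, values as JSON. step_arm: Moves the arm, as the interface text tells. Its arguments: {"type":"object","properties":{"steps":{"type":"array"},"claw":{"type":"number"},"grip_force":{"type":"number"}},"required":["steps"]}

```bash
mkdir -p pics
cat > h.py <<'E'
import numpy as np,cv2
from plant import sensors,vision,finish_job,r
from scipy.spatial.transform import Rotation as R
def snap(n,f):
    s=vision.snapshot(n); cv2.imwrite('pics/'+f,s['img'][:,:,::-1]); 
    np.savez('pics/'+f+'.npz',**{k:np.array(v) for k,v in s.items()}); return s
def load(f): return dict(np.load('pics/'+f+'.npz'))
def rot(s):
    a=np.array(s['rotation']); return a if a.shape==(3,3) else R.from_quat(a).as_matrix()
def ray(s,u,v,z):
    d=rot(s)@np.array([(u-s['cx'])/s['fx'],(v-s['cy'])/s['fy'],1]); p=np.array(s['position']); return p+d*(z-p[2])/d[2]
def proj(s,P):
    c=(np.atleast_2d(P)-np.array(s['position']))@rot(s); return np.c_[s['fx']*c[:,0]/c[:,2]+s['cx'],s['fy']*c[:,1]/c[:,2]+s['cy']]
E
python3 - <<'E'
from h import *
for n in('top','side'):
    s=snap(n,n+'1.png'); print(n,s['position'],np.round(rot(s),3).tolist(),s['fx'],s['cx'],s['cy'])
print(sensors.get_state(),r.tip_extent)
E
```

```text
top [ 0.37842625 -0.05099603  1.26500557] [[0.027, -0.995, 0.094], [-1.0, -0.027, -0.0], [0.003, -0.094, -0.996]] 445.9259298893293 322.4232674479713 246.66293069988924
side [-0.00804889 -0.73783877  0.87939097] [[0.793, -0.405, 0.454], [-0.608, -0.554, 0.568], [0.022, -0.727, -0.687]] 435.90450173250474 320.78702866094295 241.74456647029405
{'clock': 0.1, 'q': array([-1.10522689,  0.68984503, -0.19453231,  1.56625921,  0.15729433,
        0.90249684, -0.21508043]), 'qd': array([ 0.00027587, -0.00063895,  0.00020878, -0.00236819, -0.00089476,
        0.00097828, -0.00020032]), 'joint_torque': array([-1.66876413e-03, -5.28497887e+01, -1.27088919e+00, -1.53837007e+01,
       -5.25091169e-02,  2.12669664e-03,  6.12353210e-05]), 'tool_pos': array([0.26135284, 0.56713417, 0.25701978]), 'eef_rot': array([ 2.14160749e-01,  9.76798096e-01, -8.00159825e-04, -1.17936294e-04]), 'contact_force': array([ 0.95741856,  0.09870754, -0.28058761]), 'moment': array([-0.03951317, -0.0071099 ,  0.01916873]), 'finger_force': 0.0, 'opening': 0.9993433054968022} 0.019
```

View pics/top1.png

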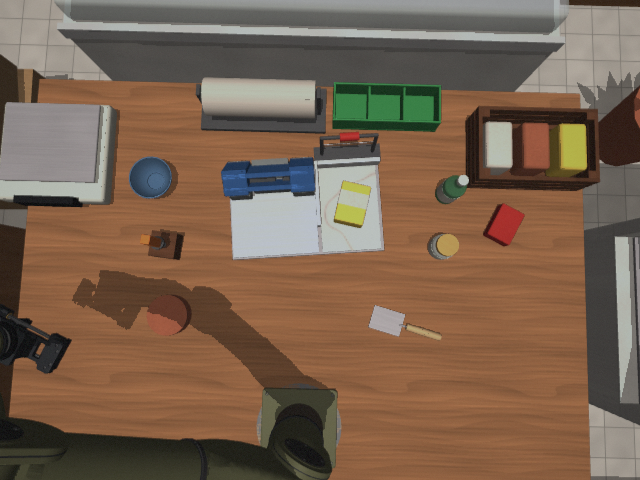

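View pics/side1.png

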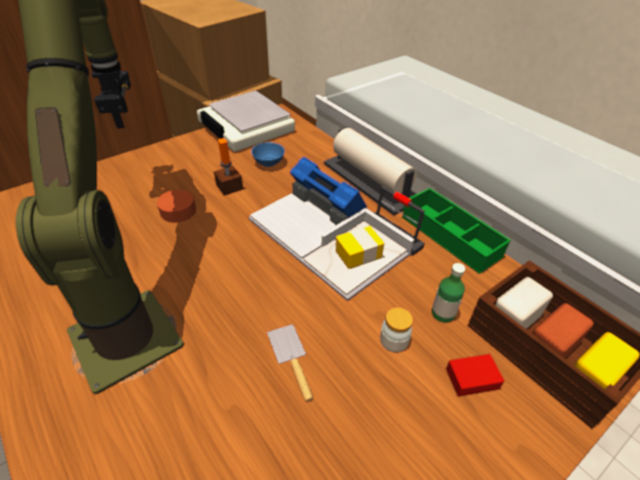

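Run:
```python
from h import *
i=cv2.imread('pics/top1.png')
a=cv2.resize(i[125:265,215:395],None,fx=4,fy=4,interpolation=cv2.INTER_CUBIC)
cv2.imwrite('pics/c1.png',a)
b=cv2.resize(i[220:265,130:195],None,fx=5,fy=5,interpolation=cv2.INTER_CUBIC)
j=cv2.imread('pics/side1.png')
c=cv2.resize(j[125:200,200:260],None,fx=5,fy=5,interpolation=cv2.INTER_CUBIC)
h=np.zeros((375,640,3),np.uint8);h[:225,:325]=b;h[:375,330:630]=c
cv2.imwrite('pics/c2.png',h)
```

```text
(no output)
```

View pics/c1.png

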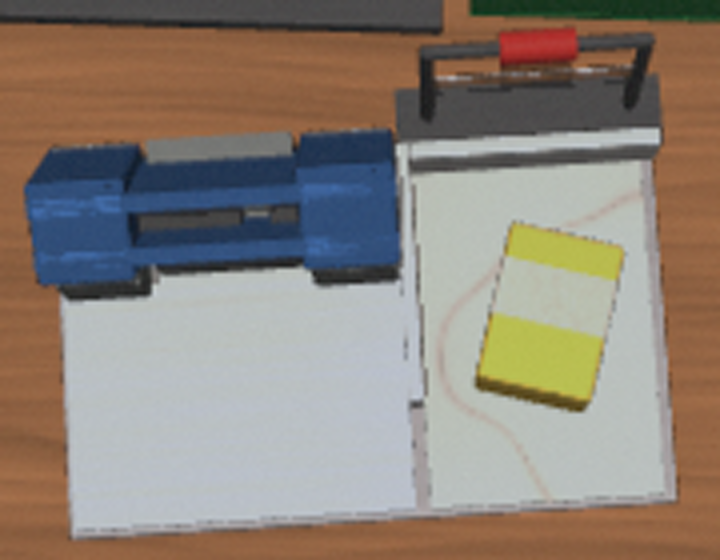

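View pics/c2.png

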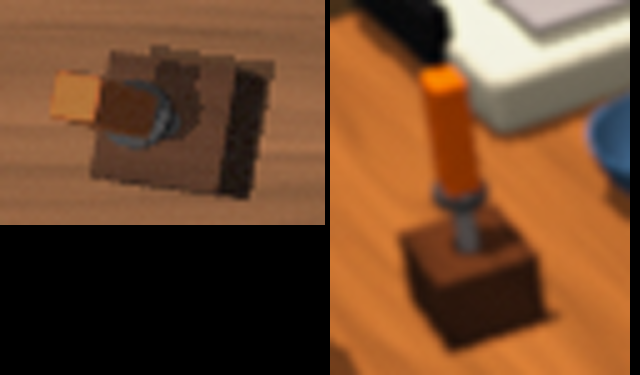

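```bash
cat > m.py <<'E'
from h import *
from scipy.optimize import least_squares
s=load('top1.png'); d=load('side1.png')
c=lambda u,v:(215+u/4,125+v/4)
def fit(pts,px,x0):
    pts=np.array(pts,float)
    def T(x): 
        P=pts.copy();P[:,:2]=pts[:,:2]@R.from_euler('z',x[2]).as_matrix()[:2,:2].T+x[:2];return P
    o=least_squares(lambda x:(proj(s,T(x))-px).ravel(),x0,loss='soft_l1'); return o.x,np.round(o.fun.reshape(-1,2),2).tolist()
px=[c(73,536),c(677,499),c(412,160),c(660,143),c(420,402)]
cut,e=fit([[-.135,.215,.01],[-.135,-.215,.01],[.11,-.005,.06],[.11,-.18,.06],[-.058,-.005,.06]],px,[.6,0,0]); print('cut',cut,e)
lf,e=fit([[.055,.04,.08],[.055,-.04,.08],[-.055,-.04,.08],[-.055,.04,.08]],[c(511,222),c(624,252),c(589,401),c(478,378)],[.6,-.1,0]);print('loaf',lf,e)
C=R.from_euler('z',cut[2]).as_matrix()
print('loaf in cutter',C[:2,:2].T@(lf[:2]-cut[:2]),lf[2]-cut[2])
W=lambda p:C@np.array(p)+[cut[0],cut[1],0]
print('corner',W([.11,-.005,.02]))
ch=C@R.from_euler('y',-30,degrees=True).as_matrix(); f=W([.075,.125,.09]); print('floor',f,'rim',f+ch[:,2]*.04,'axis',ch[:,2],'yax',ch[:,1])
rc=[f+ch@np.array([a,b,.04]) for a in(-.012,.012) for b in(-.055,.055)]
print('rim crop',((proj(s,rc)-[215,125])*4).round())
print('slot region',((proj(s,[f+ch@np.array([0,b,0]) for b in(-.055,-.03,0,.03,.055)])-[215,125])*4).round())
h=ray(s,130+75/5,220+97/5,.178);print('handle top from top',h, 'side',ray(d,200+115/5,125+80/5,.178))
E
python3 m.py
```

```text
cut [ 0.60893962 -0.03164318  0.07682472] [[9.48, -0.67], [10.66, 0.98], [-1.76, -0.29], [-0.54, 0.9], [-0.74, -0.59]]
loaf [ 0.61000169 -0.12942506 -0.20070066] [[-0.12, -0.09], [0.48, -1.03], [0.4, 1.0], [-0.93, 0.08]]
loaf in cutter [-0.00644574 -0.09757498] -0.2775253816921458
corner [ 0.71899892 -0.02818603  0.02      ]
floor [0.67412476 0.09874431 0.09      ] rim [0.65418375 0.09720933 0.12464102] axis [-0.49852522 -0.03837459  0.8660254 ] yax [-0.07674918  0.99705043  0.        ]
rim crop [[294. 237.]
 [126. 245.]
 [292. 201.]
 [122. 210.]]
slot region [[295. 203.]
 [258. 205.]
 [214. 207.]
 [169. 209.]
 [132. 211.]]
handle top from top [0.4872248  0.38365731 0.178     ] side [0.48768049 0.37766732 0.178     ]
```

```bash
python3 - <<'E'
import re
t=open('m.py').read()
a,b=t.split("px=[c(73")
b=b[b.index("lf,e="):]
n='''
al=np.radians(30)
def chp(a,b_): return [.075-.04*np.sin(al)+a*np.cos(al),.125+b_,.09+.04*np.cos(al)+a*np.sin(al)]
P0=np.array([[-.135,.215,.01],[-.135,-.215,.01],[.11,-.005,.06],[.11,-.18,.06],[-.058,-.005,.06],chp(-.012,.055),chp(-.012,-.055),chp(.012,.055),chp(.012,-.055)])
px=np.array([c(73,536),c(677,499),c(412,160),c(660,143),c(420,402),c(132,240),c(300,233),c(131,209),c(300,203)])
def res(x):
    P=P0.copy();P[:2,1]+=x[3];P[:,:2]=P[:,:2]@R.from_euler('z',x[2]).as_matrix()[:2,:2].T+x[:2];return (proj(s,P)-px).ravel()
o=least_squares(res,[.6,0,0,0]);cut=o.x[:3];print('cut',o.x,o.fun.reshape(-1,2).round(1).tolist())
'''
open('m.py','w').write(a+n+b)
E
python3 m.py
```

```text
cut [ 0.61035104 -0.03570891  0.08022099  0.03295377] [[-0.6, -0.3], [0.6, 0.9], [-0.4, -0.8], [0.8, 0.2], [0.8, -1.1], [0.1, 1.1], [0.1, 0.7], [-0.7, -0.1], [-0.6, -0.8]]
loaf [ 0.61000169 -0.12942506 -0.20070066] [[-0.12, -0.09], [0.48, -1.03], [0.4, 1.0], [-0.93, 0.08]]
loaf in cutter [-0.00785817 -0.09338677] -0.28092165032710903
corner [ 0.72039796 -0.03187798  0.02      ]
floor [0.67509297 0.09489921 0.09      ] rim [0.65515729 0.09329651 0.12464102] axis [-0.49839201 -0.04006749  0.8660254 ] yax [-0.08013498  0.99678402  0.        ]
rim crop [[300. 236.]
 [132. 244.]
 [298. 200.]
 [128. 209.]]
slot region [[301. 201.]
 [264. 203.]
 [219. 205.]
 [175. 208.]
 [138. 210.]]
handle top from top [0.4872248  0.38365731 0.178     ] side [0.48768049 0.37766732 0.178     ]
```

```bash
cat >> h.py <<'E'
cut=np.array([.6104,-.0357,.0795]); C=R.from_euler('z',cut[2])
W=lambda x,y,z:C.apply([x/1e3,y/1e3,z/1e3])+[cut[0],cut[1],0]   # cutter mm -> world m
def down(a): # tool pointing down, tool y at world angle a (rad)
    y=np.array([np.cos(a),np.sin(a),0]);z=np.array([0,0,-1.]);return R.from_matrix(np.c_[np.cross(y,z),y,z])
def plan(p,Rt=None,n=None,dec=2,vmax=5.5):
    st=sensors.get_state();p0=st['tool_pos'];R0=R.from_quat(st['eef_rot']);Rt=Rt or R0
    rv=(R0.inv()*Rt).as_rotvec(degrees=True);d=np.array(p)-p0
    n=n or int(max(np.ceil(np.linalg.norm(d)*100/vmax),np.ceil(np.linalg.norm(rv)/10.4),1))
    q=R0;pos=p0.copy();out=[]
    for k in range(n):
        sh=np.round(q.inv().apply(p0+d*(k+1)/n-pos)*100,dec);tv=np.round(rv/n,2)
        out.append([sh.tolist(),tv.tolist()]);pos=pos+q.apply(sh/100);q=q*R.from_rotvec(tv,degrees=True)
    print(n,str(out).replace(' ',''))
def stt():
    s=sensors.get_state();pc=C.inv().apply(s['tool_pos']-[cut[0],cut[1],0])*1e3
    print('t',s['clock'],'cut mm',pc.round(1),'F',C.inv().apply(s['contact_force']).round(1),'op',s['opening'],s['finger_force'])
E
python3 - <<'E'
from h import *
plan(W(-10,-180,200),down(cut[2]))
E
```

```text
16 [[[-4.05,-3.52,0.36],[-0.01,0.0,3.79]],[[-4.28,-3.25,0.36],[-0.01,0.0,3.79]],[[-4.48,-2.95,0.37],[-0.01,0.0,3.79]],[[-4.67,-2.65,0.36],[-0.01,0.0,3.79]],[[-4.83,-2.34,0.36],[-0.01,0.0,3.79]],[[-4.98,-2.01,0.36],[-0.01,0.0,3.79]],[[-5.1,-1.68,0.36],[-0.01,0.0,3.79]],[[-5.2,-1.34,0.36],[-0.01,0.0,3.79]],[[-5.28,-1.0,0.36],[-0.01,0.0,3.79]],[[-5.33,-0.64,0.35],[-0.01,0.0,3.79]],[[-5.36,-0.29,0.36],[-0.01,0.0,3.79]],[[-5.37,0.07,0.36],[-0.01,0.0,3.79]],[[-5.35,0.42,0.36],[-0.01,0.0,3.79]],[[-5.31,0.77,0.36],[-0.01,0.0,3.79]],[[-5.25,1.13,0.36],[-0.01,0.0,3.79]],[[-5.17,1.47,0.36],[-0.01,0.0,3.79]]]
```

Call:
step_arm(
  steps=[
    [[-4.05, -3.52, 0], [0, 0, 3.8]],
    [[-4.28, -3.25, 0], [0, 0, 3.8]],
    [[-4.48, -2.95, 0], [0, 0, 3.8]],
    [[-4.67, -2.65, 0], [0, 0, 3.8]],
    [[-4.83, -2.34, 0], [0, 0, 3.8]],
    [[-4.98, -2.01, 0], [0, 0, 3.8]],
    [[-5.1, -1.68, 0.3], [0, 0, 3.8]],
    [[-5.2, -1.34, 0.3], [0, 0, 3.8]],
    [[-5.28, -1.0, 0.3], [0, 0, 3.8]],
    [[-5.33, -0.64, 0.3], [0, 0, 3.8]],
    [[-5.36, -0.29, 0.3], [0, 0, 3.8]],
    [[-5.37, 0.07, 0.3], [0, 0, 3.8]],
  ],
  claw=0.48,
)

```text
clock: 1.6
tool_pos: [0.5264, -0.0215, 0.2394]
eef_rot: [0.577, 0.817, 0.0, -0.0]
contact_force: [0.5, -0.6, 0.4]
opening: 0.746
finger_force: 0.0
```

Run:
```python
from h import *
stt();plan(W(-10,-182,200),down(cut[2]))
```

```text
t 1.6 cut mm [-82.6  20.9 239.4] F [ 0.4 -0.6  0.4] op 0.7455220239012645 0.0
4 [[[-5.37,0.44,0.98],[-0.0,-0.01,3.75]],[[-5.33,0.8,0.99],[-0.0,-0.01,3.75]],[[-5.26,1.13,0.98],[-0.0,-0.01,3.75]],[[-5.18,1.49,0.99],[-0.0,-0.01,3.75]]]
```

Call:
step_arm(
  steps=[
    [[-5.37, 0.44, 0.9], [0, 0, 3.75]],
    [[-5.33, 0.8, 0.9], [0, 0, 3.75]],
    [[-5.26, 1.13, 0.9], [0, 0, 3.75]],
    [[-5.18, 1.49, 0.9], [0, 0, 3.75]],
    [[0, 0, 4.5], [0, 0, 0]],
    [[0, 0, 4.5], [0, 0, 0]],
    [[0, 0, 4], [0, 0, 0]],
    [[0, 0, 0], [0, 0, 0]],
  ],
)

```text
clock: 2.6
tool_pos: [0.6122, -0.2151, 0.0703]
eef_rot: [0.678, 0.735, -0.002, -0.004]
contact_force: [-0.8, 0.0, 0.4]
opening: 0.737
finger_force: 0.0
```

Run:
```python
from h import *
stt();plan(W(-10,-182,52),down(cut[2]))
a=snap('top','t2.png')['img'][125:275,215:425,::-1];b=snap('side','s2.png')['img'][180:330,270:480,::-1]
cv2.imwrite('pics/c3.png',cv2.resize(np.hstack([a,b]),None,fx=1.9,fy=1.9,interpolation=3))
```

```text
t 2.6 cut mm [ -12.5 -179.    70.3] F [-0.8  0.1  0.4] op 0.7371717930821697 0.0
1 [[[-0.31,0.26,1.83],[-0.41,-0.18,0.12]]]
```

View pics/c3.png

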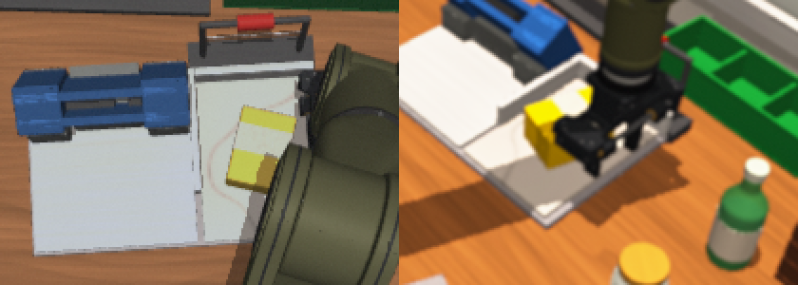

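Call:
step_arm(
  steps=[
    [[0, 0.2, 1.3], [0, 0, 0]],
    [[0, 0, 0], [0, 0, 0]],
    [[1, 0, 0], [0, 0, 0]],
    [[1, 0, 0], [0, 0, 0]],
    [[1, 0, 0], [0, 0, 0]],
    [[1, 0, 0], [0, 0, 0]],
    [[1, 0, 0], [0, 0, 0]],
    [[1, 0, 0], [0, 0, 0]],
    [[0.5, 0, 0], [0, 0, 0]],
    [[0.5, 0, 0], [0, 0, 0]],
    [[0, 0, 0], [0, 0, 0]],
  ],
)

```text
clock: 4.08
tool_pos: [0.6109, -0.1459, 0.0607]
eef_rot: [0.678, 0.735, -0.0, -0.0]
contact_force: [0.1, -2.2, 1.3]
opening: 0.74
finger_force: 0.9
```

Run:
```python
from h import *
stt();plan(W(-10,-97,52),down(cut[2]),n=2)
```

```text
t 4.075 cut mm [  -8.3 -109.9   60.7] F [-0.  -2.2  1.3] op 0.7397865576254691 0.9373591095851452
2 [[[0.64,-0.08,0.43],[-0.02,-0.01,0.06]],[[0.65,-0.09,0.44],[-0.02,-0.01,0.06]]]
```

Call:
step_arm(
  steps=[
    [[0.6, 0, 0], [0, 0, 0]],
    [[0.4, 0, 0], [0, 0, 0]],
    [[0.3, 0, 0], [0, 0, 0]],
    [[0.2, 0, 0], [0, 0, 0]],
    [[0, 0, 0], [0, 0, 0]],
  ],
)

```text
clock: 4.7
tool_pos: [0.6099, -0.1314, 0.0606]
eef_rot: [0.678, 0.735, -0.0, 0.0]
contact_force: [-0.4, -3.8, 0.4]
opening: 0.739
finger_force: 2.0
```

Run:
```python
from h import *
stt()
```

```text
t 4.7 cut mm [ -8.1 -95.4  60.6] F [-0.7 -3.8  0.4] op 0.7392538409272302 1.9513337686657906
```

Call:
step_arm(
  steps=[
    [[0.2, 0, 0], [0, 0, 0]],
    [[0.2, 0, 0], [0, 0, 0]],
    [[0, 0, 0], [0, 0, 0]],
  ],
)

```text
clock: 5.08
tool_pos: [0.61, -0.1313, 0.0609]
eef_rot: [0.678, 0.735, -0.001, 0.002]
contact_force: [0.3, -10.3, -0.8]
opening: 0.738
finger_force: 5.2
```

Run:
```python
from h import *
stt()
a=snap('top','t3.png')['img'][125:275,215:425,::-1];b=snap('side','s3.png')['img'][180:330,270:480,::-1]
cv2.imwrite('pics/c4.png',cv2.resize(np.hstack([a,b]),None,fx=1.9,fy=1.9,interpolation=3))
```

```text
t 5.075 cut mm [ -8.  -95.3  60.9] F [ -0.5 -10.3  -0.8] op 0.7375142460926711 5.157480239868164
```

View pics/c4.png

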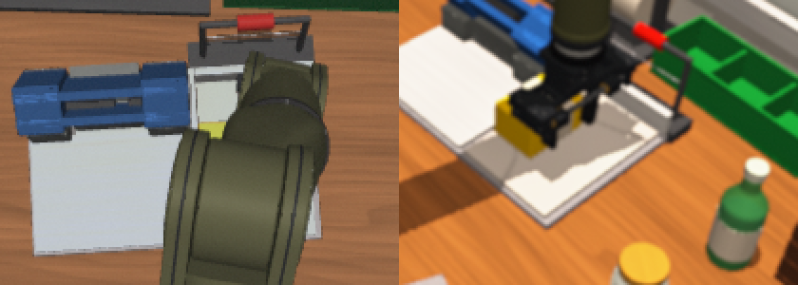

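Run:
```python
from h import *
print(sensors.get_state()['q'].round(2))
import h
g=sensors.get_state()
class S:
    def get_state(self): return {'tool_pos':W(-8,-125,170),'eef_rot':down(cut[2]).as_quat()}
h.sensors=S()
h.plan(W(-110,-47,160),down(cut[2]+np.pi/2))
```

```text
[ 0.12  0.96  0.02  1.7  -0.03  0.48  0.24]
9 [[[0.87,-1.13,0.11],[0.0,0.0,-10.0]],[[1.05,-0.97,0.11],[0.0,0.0,-10.0]],[[1.2,-0.77,0.11],[0.0,0.0,-10.0]],[[1.32,-0.55,0.11],[0.0,0.0,-10.0]],[[1.39,-0.31,0.12],[0.0,0.0,-10.0]],[[1.42,-0.06,0.11],[0.0,0.0,-10.0]],[[1.42,0.18,0.11],[0.0,0.0,-10.0]],[[1.36,0.43,0.11],[0.0,0.0,-10.0]],[[1.27,0.65,0.11],[0.0,0.0,-10.0]]]
```

Call:
step_arm(
  steps=[
    [[-3, 0, 0], [0, 0, 0]],
    [[0, 0, -5.5], [0, 0, 0]],
    [[0, 0, -5.5], [0, 0, 0]],
    [[0.87, -1.13, 0.1], [0, 0, -10]],
    [[1.05, -0.97, 0.1], [0, 0, -10]],
    [[1.2, -0.77, 0.1], [0, 0, -10]],
    [[1.32, -0.55, 0.1], [0, 0, -10]],
    [[1.4, -0.31, 0.1], [0, 0, -10]],
    [[1.42, -0.06, 0.1], [0, 0, -10]],
    [[1.42, 0.18, 0.1], [0, 0, -10]],
    [[1.36, 0.43, 0.1], [0, 0, -10]],
    [[1.27, 0.65, 0.1], [0, 0, -10]],
  ],
  claw=-0.55,
)

```text
clock: 6.68
tool_pos: [0.5032, -0.0857, 0.1616]
eef_rot: [-0.044, 0.999, 0.001, -0.0]
contact_force: [-0.2, 0.1, -0.4]
opening: 0.22
finger_force: 0.0
```

Run:
```python
from h import *
stt();plan(W(-110,-47,70),down(cut[2]+np.pi/2))
```

```text
t 6.675 cut mm [-110.8  -41.3  161.6] F [-0.2  0.1 -0.4] op 0.22007842929475638 0.0
2 [[[-0.04,-0.29,4.58],[0.06,-0.02,0.26]],[[-0.04,-0.29,4.58],[0.06,-0.02,0.26]]]
```

Call:
step_arm(
  steps=[
    [[0, -0.3, 4.6], [0, 0, 0]],
    [[0, -0.3, 4.3], [0, 0, 0]],
    [[0, 0, 0], [0, 0, 0.3]],
    [[-1.2, 0, 0], [0, 0, 0]],
    [[-1.2, 0, 0], [0, 0, 0]],
    [[-1.2, 0, 0], [0, 0, 0]],
    [[-1.1, 0, 0], [0, 0, 0]],
    [[-1.1, 0, 0], [0, 0, 0]],
    [[-1.1, 0, 0], [0, 0, 0]],
    [[-1.1, 0, 0], [0, 0, 0]],
    [[-0.8, 0, 0], [0, 0, 0]],
    [[0, 0, 0], [0, 0, 0]],
  ],
)

```text
clock: 8.18
tool_pos: [0.5942, -0.0865, 0.0727]
eef_rot: [-0.038, 0.999, 0.0, 0.002]
contact_force: [-0.6, 0.9, -0.6]
opening: 0.226
finger_force: 0.0
```

Run:
```python
from h import *
stt();plan(W(-14,-47,70),down(cut[2]+np.pi/2),n=1)
```

```text
t 8.175 cut mm [-20.1 -49.4  72.7] F [-0.5  0.9 -0.6] op 0.22579493832131076 0.0
1 [[[-0.61,0.24,0.27],[0.04,0.2,-0.19]]]
```

Call:
step_arm(
  steps=[
    [[-0.4, 0.1, 0], [0, 0, 0]],
    [[-0.3, 0, 0], [0, 0, 0]],
    [[-0.2, 0, 0], [0, 0, 0]],
    [[-0.2, 0, 0], [0, 0, 0]],
    [[0, 0, 0], [0, 0, 0]],
  ],
)

```text
clock: 8.8
tool_pos: [0.6034, -0.085, 0.0726]
eef_rot: [-0.038, 0.999, 0.0, 0.0]
contact_force: [-2.4, 0.2, -0.1]
opening: 0.226
finger_force: 1.0
```

Run:
```python
from h import *
stt()
```

```text
t 8.8 cut mm [-10.9 -48.6  72.6] F [-2.4  0.4 -0.1] op 0.22605577547347297 1.0411181766539812
```

Call:
step_arm(
  steps=[
    [[-0.2, 0, 0], [0, 0, 0]],
    [[-0.2, 0, 0], [0, 0, 0]],
    [[-0.1, 0, 0], [0, 0, 0]],
    [[0, 0, 0], [0, 0, 0]],
  ],
)

```text
clock: 9.3
tool_pos: [0.6035, -0.0851, 0.0725]
eef_rot: [-0.038, 0.999, -0.001, -0.005]
contact_force: [-12.4, -0.7, 9.0]
opening: 0.226
finger_force: 6.3
```

Run:
```python
from h import *
stt()
```

```text
t 9.3 cut mm [-10.8 -48.7  72.5] F [-12.4   0.3   9. ] op 0.22635617239803757 6.296836361289024
```

Call:
step_arm(
  steps=[
    [[1.5, 0, 0], [0, 0, 0]],
    [[3, 0, 0], [0, 0, 0]],
    [[0, 0, -5], [0, 0, 0]],
    [[0, 0, -5.5], [0, 0, 0]],
    [[0, 5.5, -2], [0, 0, 0]],
    [[0, 5.5, -2], [0, 0, 0]],
    [[0, 5.5, -2], [0, 0, 0]],
    [[0, 5.5, -2], [0, 0, 0]],
    [[0, 5.5, 0], [0, 0, 0]],
    [[0, 5.5, 0], [0, 0, 0]],
    [[0, 5.5, 0], [0, 0, 0]],
    [[0, 2, 0], [0, 0, 0]],
  ],
  claw=0.4,
)

```text
clock: 10.8
tool_pos: [0.5316, 0.3215, 0.2586]
eef_rot: [-0.041, 0.999, 0.003, 0.001]
contact_force: [0.4, -0.9, 0.8]
opening: 0.701
finger_force: 0.0
```

Run:
```python
from h import *
stt();print(sensors.get_state()['tool_pos']);plan([.4875,.381,.27],down(np.radians(83)))
a=snap('top','t5.png')['img'][120:265,215:395,::-1]
cv2.imwrite('pics/c5.png',cv2.resize(a,None,fx=4,fy=4,interpolation=3))
```

```text
t 10.8 cut mm [-50.1 362.3 258.6] F [ 0.4 -0.9  0.8] op 0.7010700568510361 0.0
[0.53163851 0.32145432 0.25855009]
2 [[[1.96,3.15,-0.56],[0.16,0.05,5.84]],[[2.26,2.93,-0.57],[0.16,0.05,5.84]]]
```

View pics/c5.png

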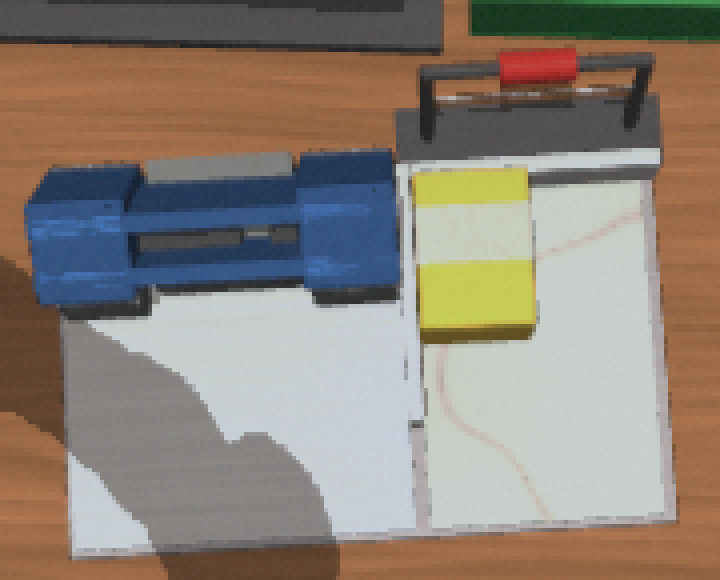

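Run:
```python
from h import *
plan(W(30,-130,225),down(cut[2]))
s=load('t5.png')
from m import fit
c=lambda u,v:(215+u/4,120+v/4)
lf,e=fit([[.055,.04,.08],[.055,-.04,.08],[-.055,-.04,.08],[-.055,.04,.08]],[c(413,171),c(528,167),c(536,325),c(420,331)],[.6,-.1,0]);
print(lf,C.inv().apply([lf[0]-cut[0],lf[1]-cut[1],0]),e)
```

```text
10 [[[-0.79,-4.94,0.3],[0.04,-0.02,9.02]],[[-1.55,-4.75,0.31],[0.04,-0.02,9.02]],[[-2.28,-4.45,0.31],[0.04,-0.02,9.02]],[[-2.95,-4.04,0.32],[0.04,-0.02,9.02]],[[-3.54,-3.53,0.32],[0.04,-0.02,9.02]],[[-4.05,-2.93,0.32],[0.04,-0.02,9.02]],[[-4.46,-2.25,0.33],[0.04,-0.02,9.02]],[[-4.76,-1.53,0.33],[0.04,-0.02,9.02]],[[-4.94,-0.76,0.33],[0.04,-0.02,9.02]],[[-5.0,0.02,0.34],[0.04,-0.02,9.02]]]
cut [ 0.61035104 -0.03570891  0.08022099  0.03295377] [[-0.6, -0.3], [0.6, 0.9], [-0.4, -0.8], [0.8, 0.2], [0.8, -1.1], [0.1, 1.1], [0.1, 0.7], [-0.7, -0.1], [-0.6, -0.8]]
loaf [ 0.61000169 -0.12942506 -0.20070066] [[-0.12, -0.09], [0.48, -1.03], [0.4, 1.0], [-0.93, 0.08]]
loaf in cutter [-0.00785817 -0.09338677] -0.28092165032710903
corner [ 0.72039796 -0.03187798  0.02      ]
floor [0.67509297 0.09489921 0.09      ] rim [0.65515729 0.09329651 0.12464102] axis [-0.49839201 -0.04006749  0.8660254 ] yax [-0.08013498  0.99678402  0.        ]
rim crop [[300. 236.]
 [132. 244.]
 [298. 200.]
 [128. 209.]]
slot region [[301. 201.]
 [264. 203.]
 [219. 205.]
 [175. 208.]
 [138. 210.]]
handle top from top [0.4872248  0.38365731 0.178     ] side [0.48768049 0.37766732 0.178     ]
[ 0.6667052  -0.07675607  0.07087536] [ 0.05286684 -0.04539794  0.        ] [[-0.33, 0.06], [0.32, -0.19], [0.34, 0.17], [-0.32, -0.05]]
```

Call:
step_arm(
  steps=[
    [[-0.79, -4.94, 0.3], [0, 0, 9]],
    [[-1.55, -4.75, 0.3], [0, 0, 9]],
    [[-2.28, -4.45, 0.3], [0, 0, 9]],
    [[-2.95, -4.04, 0.3], [0, 0, 9]],
    [[-3.54, -3.53, 0.3], [0, 0, 9]],
    [[-4.05, -2.93, 0.3], [0, 0, 9]],
    [[-4.46, -2.25, 0.3], [0, 0, 9]],
    [[-4.76, -1.53, 0.3], [0, 0, 9]],
    [[-4.94, -0.76, 0.3], [0, 0, 9]],
    [[-5, 0, 0.3], [0, 0, 9]],
    [[0, 0, 0], [0, 0, 0]],
  ],
)

```text
clock: 12.22
tool_pos: [0.6481, -0.1793, 0.2276]
eef_rot: [0.684, 0.73, -0.002, 0.002]
contact_force: [-0.2, 0.0, 0.1]
opening: 0.697
finger_force: 0.0
```

Run:
```python
from h import *
stt();plan(W(30,-130,61),down(cut[2]))
```

```text
t 12.225 cut mm [  26.2 -146.1  227.6] F [-0.2  0.1  0.1] op 0.6971750848038245 0.0
4 [[[0.43,0.09,4.16],[-0.0,0.09,-0.2]],[[0.42,0.09,4.16],[-0.0,0.09,-0.2]],[[0.42,0.1,4.17],[-0.0,0.09,-0.2]],[[0.41,0.09,4.16],[-0.0,0.09,-0.2]]]
```

Call:
step_arm(
  steps=[
    [[0.4, 0.1, 4.1], [0, 0, -0.2]],
    [[0.4, 0.1, 4.1], [0, 0, -0.2]],
    [[0.4, 0.1, 4.1], [0, 0, -0.2]],
    [[0.4, 0, 4.1], [0, 0, -0.2]],
    [[0.6, 0, 0], [0, 0, 0]],
    [[0.8, 0, 0], [0, 0, 0]],
    [[0.8, 0, 0], [0, 0, 0]],
    [[0.6, 0, 0], [0, 0, 0]],
    [[0.4, 0, 0], [0, 0, 0]],
    [[0, 0, 0], [0, 0, 0]],
  ],
)

```text
clock: 13.48
tool_pos: [0.6499, -0.1272, 0.0657]
eef_rot: [0.676, 0.737, -0.0, 0.004]
contact_force: [2.8, -7.0, 1.8]
opening: 0.701
finger_force: 3.7
```

Run:
```python
from h import *
stt()
```

```text
t 13.475 cut mm [ 32.1 -94.4  65.7] F [ 2.3 -7.2  1.8] op 0.7009348402843079 3.7216058000922203
```

Call:
step_arm(
  steps=[
    [[0.2, 0, 0], [0, 0, 0]],
    [[0, 0, 0], [0, 0, 0]],
  ],
)

```text
clock: 13.72
tool_pos: [0.6499, -0.1272, 0.0658]
eef_rot: [0.677, 0.736, -0.001, 0.005]
contact_force: [1.9, -10.7, 0.8]
opening: 0.704
finger_force: 5.1
```

Run:
```python
from h import *
stt()
import h
class S:
    def get_state(self): return {'tool_pos':W(32,-130,262),'eef_rot':down(cut[2]).as_quat()}
h.sensors=S()
h.plan([.4875,.381,.27],down(np.radians(83)))
```

```text
t 13.725 cut mm [ 32.1 -94.4  65.8] F [  1.  -10.8   0.8] op 0.7036701024373679 5.087265372276306
11 [[[5.05,-1.1,-0.07],[0.0,0.0,-7.13]],[[5.14,-0.47,-0.08],[0.0,0.0,-7.13]],[[5.17,0.17,-0.07],[0.0,0.0,-7.13]],[[5.1,0.81,-0.07],[0.0,0.0,-7.13]],[[4.96,1.44,-0.07],[0.0,0.0,-7.13]],[[4.74,2.05,-0.08],[0.0,0.0,-7.13]],[[4.46,2.61,-0.07],[0.0,0.0,-7.13]],[[4.09,3.15,-0.07],[0.0,0.0,-7.13]],[[3.67,3.64,-0.07],[0.0,0.0,-7.13]],[[3.19,4.06,-0.08],[0.0,0.0,-7.13]],[[2.67,4.43,-0.07],[0.0,0.0,-7.13]]]
```

Call:
step_arm(
  steps=[
    [[-1.5, 0, 0], [0, 0, 0]],
    [[-2.3, 0, 0], [0, 0, 0]],
    [[0, 0, -6], [0, 0, 0]],
    [[0, 0, -6], [0, 0, 0]],
    [[0, 0, -6], [0, 0, 0]],
    [[0, 0, -2.5], [0, 0, 0]],
  ],
)

```text
clock: 14.48
tool_pos: [0.6526, -0.1597, 0.2733]
eef_rot: [0.675, 0.738, 0.002, 0.003]
contact_force: [0.6, 0.5, -0.0]
opening: 0.701
finger_force: 0.0
```

Call:
step_arm(
  steps=[
    [[5.05, -1.1, 0], [0, 0, -7.1]],
    [[5.14, -0.47, 0], [0, 0, -7.1]],
    [[5.17, 0.17, 0], [0, 0, -7.1]],
    [[5.1, 0.81, 0], [0, 0, -7.1]],
    [[4.96, 1.44, 0], [0, 0, -7.1]],
    [[4.74, 2.05, 0], [0, 0, -7.1]],
    [[4.46, 2.61, 0], [0, 0, -7.1]],
    [[4.09, 3.15, 0], [0, 0, -7.1]],
    [[3.67, 3.64, 0], [0, 0, -7.1]],
    [[3.19, 4.06, 0], [0, 0, -7.1]],
    [[2.67, 4.43, 0], [0, 0, -7.1]],
    [[0, 0, 0], [0, 0, 0]],
  ],
)

```text
clock: 15.98
tool_pos: [0.4791, 0.3889, 0.269]
eef_rot: [0.055, 0.998, 0.002, -0.001]
contact_force: [0.2, 0.3, 0.1]
opening: 0.702
finger_force: 0.0
```

Run:
```python
from h import *
st=sensors.get_state();print(st['tool_pos'],st['clock'])
s=snap('wrist','w1.png');print(s['position'],rot(s).round(2).tolist())
print(proj(s,[[.4875,.381,.178]]))
h=cv2.cvtColor(s['img'],cv2.COLOR_RGB2HSV);m=cv2.inRange(h,(5,170,120),(20,255,255))
n,l,a,c=cv2.connectedComponentsWithStats(m);print(a[1:][a[1:,4]>150],c[1:][a[1:,4]>150])
```

```text
[0.47910989 0.38890284 0.26898235] 15.975
[0.40334705 0.39707532 0.3958635 ] [[0.11, 0.95, 0.29], [0.99, -0.11, -0.03], [0.0, 0.29, -0.96]]
[[306.66565136 272.8093614 ]]
[[     0      0    640    374 117945]
 [   289    221     47     71   2659]
 [   164    295     36     35    542]
 [   112    364     14     40    167]
 [   173    417    290     57   9289]] [[363.90684641 124.93308746]
 [313.02632569 257.36893569]
 [179.60516605 308.36162362]
 [118.22155689 381.04191617]
 [314.45613091 443.12164926]]
```

View pics/w1.png

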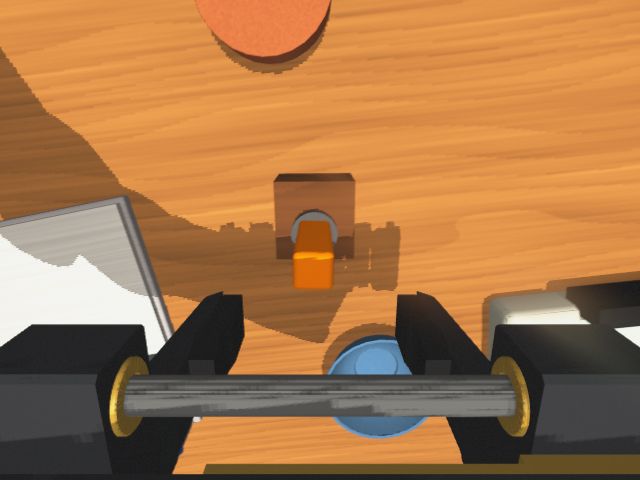

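Run:
```python
from h import *
s=load('w1.png');p=ray(s,313.5,272,.178);print(p)
plan([p[0],p[1],.146],down(np.radians(83.5)),vmax=4.5)
```

```text
[0.48744644 0.38501441 0.178     ]
3 [[[-0.22,0.01,4.09],[0.01,-0.02,-0.03]],[[-0.22,0.0,4.09],[0.01,-0.02,-0.03]],[[-0.22,0.01,4.09],[0.01,-0.02,-0.03]]]
```

Call:
step_arm(
  steps=[
    [[-0.22, 0, 4.1], [0, 0, 0]],
    [[-0.22, 0, 4.1], [0, 0, 0]],
    [[-0.22, 0, 3.8], [0, 0, 0]],
    [[0, 0, 0], [0, 0, 0]],
  ],
)

```text
clock: 16.52
tool_pos: [0.4884, 0.3794, 0.1462]
eef_rot: [0.06, 0.998, -0.003, -0.002]
contact_force: [-0.8, -0.0, -0.1]
opening: 0.7
finger_force: 0.0
```

Call:
step_arm(
  steps=[
    [[0, 0, 0], [0, 0, 0]],
    [[0, 0, 0], [0, 0, 0]],
    [[0, 0, 0], [0, 0, 0]],
    [[0, 0, 0], [0, 0, 0]],
  ],
  claw=-1,
  grip_force=35,
)

```text
clock: 17.02
tool_pos: [0.4885, 0.3837, 0.1495]
eef_rot: [0.059, 0.998, 0.001, 0.0]
contact_force: [-0.3, 2.7, 0.8]
opening: 0.273
finger_force: 17.0
```

```bash
cat >> h.py <<'E'
CH=C*R.from_euler('y',-30,degrees=True)
chx=CH.as_matrix()
TR=R.from_matrix(np.c_[np.cross(chx[:,1],-chx[:,2]),chx[:,1],-chx[:,2]])
L=.1395
def tipw(x,y,z): return W(75,125,90)+CH.apply(np.array([x,y,z])/1e3)+L*chx[:,2]
def sch():
    s=sensors.get_state();q=R.from_quat(s['eef_rot']);t=np.array(s['tool_pos'])+q.apply([0,0,L])
    print('t',s['clock'],'tip ch mm',(CH.inv().apply(t-W(75,125,90))*1e3).round(1),'F ch',CH.inv().apply(s['contact_force']).round(1),'rotdev',(q.inv()*TR).as_rotvec(degrees=True).round(1),'op',round(s['opening'],3),s['finger_force'])
E
python3 - <<'E'
import h
from h import *
class S:
    def get_state(self): return {'tool_pos':np.array([.4885,.3837,.32]),'eef_rot':down(np.radians(83.3)).as_quat()}
h.sensors=S()
h.plan(tipw(0,-26,95),TR,vmax=4.5); print(tipw(0,-26,95))
E
```

```text
8 [[[-1.37,-3.92,0.34],[-0.37,-3.74,-1.37]],[[-1.24,-3.95,0.39],[-0.37,-3.74,-1.37]],[[-1.13,-3.98,0.45],[-0.37,-3.74,-1.37]],[[-1.0,-4.01,0.49],[-0.37,-3.74,-1.37]],[[-0.87,-4.04,0.53],[-0.37,-3.74,-1.37]],[[-0.73,-4.06,0.55],[-0.37,-3.74,-1.37]],[[-0.61,-4.08,0.57],[-0.37,-3.74,-1.37]],[[-0.46,-4.1,0.58],[-0.37,-3.74,-1.37]]]
[0.56042123 0.05963197 0.29308296]
```

Call:
step_arm(
  steps=[
    [[0, 0, -3], [0, 0, 0]],
    [[0, 0, -5], [0, 0, 0]],
    [[0, 0, -5], [0, 0, 0]],
    [[0, 0, -4], [0, 0, 0]],
    [[0, 0, 0], [0, 0, 0]],
  ],
)

```text
clock: 17.65
tool_pos: [0.4892, 0.3848, 0.3222]
eef_rot: [0.059, 0.998, 0.003, 0.002]
contact_force: [-0.4, -0.4, -2.3]
opening: 0.271
finger_force: 34.9
```

Call:
step_arm(
  steps=[
    [[-1.4, -3.92, 0.3], [-0.4, -3.74, -1.4]],
    [[-1.24, -3.95, 0.35], [-0.4, -3.74, -1.4]],
    [[-1.13, -3.98, 0.4], [-0.4, -3.74, -1.4]],
    [[-1.0, -4.0, 0.4], [-0.4, -3.74, -1.4]],
    [[-0.87, -4.04, 0.5], [-0.4, -3.74, -1.4]],
    [[-0.73, -4.06, 0.5], [-0.4, -3.74, -1.4]],
    [[-0.6, -4.08, 0.5], [-0.4, -3.74, -1.4]],
    [[-0.46, -4.1, 0.5], [-0.4, -3.74, -1.4]],
    [[0, 0, 0], [0, 0, 0]],
    [[0, 0, 0], [0, 0, 0]],
  ],
)

```text
clock: 18.9
tool_pos: [0.561, 0.075, 0.2986]
eef_rot: [-0.034, 0.967, 0.009, 0.252]
contact_force: [-0.6, -0.2, -2.1]
opening: 0.271
finger_force: 34.9
```

Run:
```python
from h import *
sch();plan(tipw(0,-26,70),TR)
a=snap('side','s6.png')['img'][120:270,230:430,::-1];b=snap('top','t6.png')['img'][120:270,180:380,::-1]
cv2.imwrite('pics/c6.png',cv2.resize(np.hstack([a,b]),None,fx=2,fy=2,interpolation=3))
s=snap('wrist','w6.png')
```

```text
t 18.9 tip ch mm [  2.3 -11.2  98.9] F ch [-1.6 -0.1 -1.5] rotdev [-0.2 -0.8 -0.5] op 0.271 34.93526762584224
1 [[[0.37,-1.52,2.9],[-0.22,-0.84,-0.5]]]
```

View pics/w6.png

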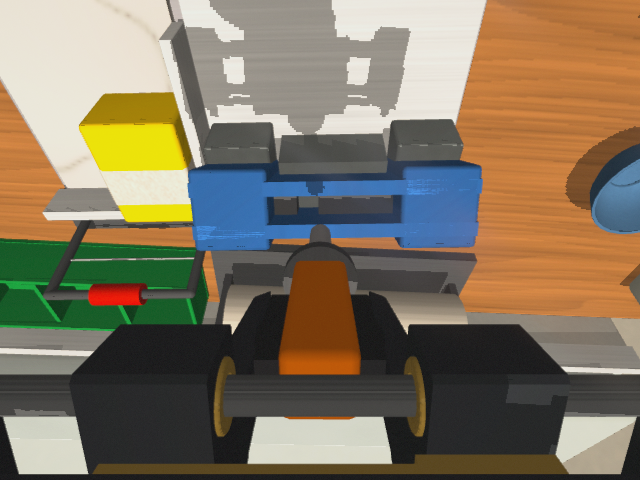

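Run:
```python
from h import *
s=load('w6.png')
f=lambda x,y,z:W(75,125,90)+CH.apply(np.array([x,y,z])/1e3)
print('tip',proj(s,[f(2.3,-11.2,98.9)]).round(0))
print('rim corners',proj(s,[f(a,b,40) for a in(-12,12) for b in(-55,55)]).round(0).tolist())
print('floor',proj(s,[f(0,b,0) for b in(-30,-20,0,30)]).round(0).tolist())
```

```text
tip [[319. 233.]]
rim corners [[266.0, 198.0], [400.0, 197.0], [267.0, 226.0], [398.0, 225.0]]
floor [[299.0, 203.0], [310.0, 203.0], [332.0, 203.0], [364.0, 203.0]]
```

Call:
step_arm(
  steps=[
    [[0.3, -1.2, 2.5], [-0.2, -0.8, -0.5]],
    [[0, 0, 2], [0, 0, 0]],
    [[0, 0, 0], [0, 0, 0]],
  ],
)

```text
clock: 19.42
tool_pos: [0.5722, 0.0677, 0.2728]
eef_rot: [-0.036, 0.967, 0.004, 0.25]
contact_force: [-0.2, 0.4, -2.3]
opening: 0.269
finger_force: 34.9
```

Run:
```python
from h import *
sch();plan(tipw(0,-23,10),TR,n=2)
```

```text
t 19.425 tip ch mm [ -1.9 -20.6  71.3] F ch [-1.3  0.4 -1.9] rotdev [-0.7 -1.  -0.1] op 0.269 34.93544995668344
2 [[[-0.03,-0.17,3.07],[-0.35,-0.5,-0.06]],[[0.01,-0.18,3.06],[-0.35,-0.5,-0.06]]]
```

Call:
step_arm(
  steps=[
    [[0, -0.2, 2], [-0.5, -0.9, 0]],
    [[0, 0, 1.5], [0, 0, 0]],
    [[0, 0, 0], [0, 0, 0]],
    [[0, 0, 0], [0, 0, 0]],
  ],
)

```text
clock: 19.92
tool_pos: [0.5886, 0.0659, 0.2445]
eef_rot: [-0.036, 0.966, 0.008, 0.258]
contact_force: [0.2, -0.7, -1.2]
opening: 0.268
finger_force: 34.9
```

Run:
```python
from h import *
sch();plan(tipw(0,-23,10),TR,n=1)
```

```text
t 19.925 tip ch mm [  0.1 -22.9  38.6] F ch [-0.5 -0.7 -1.1] rotdev [-0.3 -0.1 -0.2] op 0.268 34.93531888118014
1 [[[0.03,-0.08,2.86],[-0.35,-0.11,-0.2]]]
```

Call:
step_arm(
  steps=[
    [[0, 0, 1.2], [0, 0, 0]],
    [[0, 0, 1.2], [0, 0, 0]],
    [[0, 0, 0.4], [0, 0, 0]],
    [[0, 0, 0], [0, 0, 0]],
  ],
)

```text
clock: 20.42
tool_pos: [0.6026, 0.0665, 0.2189]
eef_rot: [-0.036, 0.966, 0.008, 0.257]
contact_force: [-0.0, -0.2, -1.2]
opening: 0.274
finger_force: 34.9
```

Run:
```python
from h import *
sch()
```

```text
t 20.425 tip ch mm [ -0.7 -23.4   9.5] F ch [-0.7 -0.2 -1. ] rotdev [-0.3 -0.2 -0.2] op 0.274 34.93533453787677
```

Call:
step_arm(
  steps=[
    [[0, 0, 0.5], [0, 0, 0]],
    [[0, 0, 0.4], [0, 0, 0]],
    [[0, 0, 0.3], [0, 0, 0]],
    [[0, 0, 0], [0, 0, 0]],
  ],
)

```text
clock: 20.92
tool_pos: [0.6087, 0.0669, 0.2089]
eef_rot: [-0.036, 0.966, 0.008, 0.258]
contact_force: [-1.2, -0.4, -1.7]
opening: 0.268
finger_force: 34.9
```

Run:
```python
from h import *
sch()
```

```text
t 20.925 tip ch mm [ -0.3 -23.4  -2.2] F ch [-1.9 -0.3 -0.9] rotdev [-0.3 -0.1 -0.2] op 0.268 34.93525622645393
```

Call:
step_arm(
  steps=[
    [[0, 0, 0.4], [0, 0, 0]],
    [[0, 0, 0.4], [0, 0, 0]],
    [[0, 0, 0], [0, 0, 0]],
  ],
)

```text
clock: 21.3
tool_pos: [0.6127, 0.0672, 0.2018]
eef_rot: [-0.036, 0.966, 0.008, 0.257]
contact_force: [0.3, 0.2, -0.8]
opening: 0.269
finger_force: 34.9
```

Run:
```python
from h import *
sch()
```

```text
t 21.3 tip ch mm [ -0.4 -23.4 -10.3] F ch [-0.1  0.2 -0.8] rotdev [-0.3 -0.1 -0.2] op 0.269 34.93526524747722
```

Call:
step_arm(
  steps=[
    [[0, 0, 0.8], [0, 0, 0]],
    [[0, 0, 0.8], [0, 0, 0]],
    [[0, 0, 0.6], [0, 0, 0]],
    [[0, 0, 0.2], [0, 0, 0]],
    [[0, 0, 0], [0, 0, 0]],
  ],
)

```text
clock: 21.92
tool_pos: [0.6245, 0.068, 0.1812]
eef_rot: [-0.036, 0.966, 0.008, 0.258]
contact_force: [1.0, 0.2, -1.4]
opening: 0.264
finger_force: 34.9
```

Run:
```python
from h import *
sch()
```

```text
t 21.925 tip ch mm [ -0.4 -23.6 -34.2] F ch [ 0.2  0.1 -1.7] rotdev [-0.3 -0.1 -0.2] op 0.264 34.935258713085204
```

Call:
step_arm(
  steps=[
    [[0, 0, 0.3], [0, 0, 0]],
    [[0, 0, 0.3], [0, 0, 0]],
    [[0, 0, 0.2], [0, 0, 0]],
    [[0, 0, 0.2], [0, 0, 0]],
    [[0, 0, 0], [0, 0, 0]],
  ],
)

```text
clock: 22.55
tool_pos: [0.6277, 0.0685, 0.1762]
eef_rot: [-0.037, 0.965, 0.008, 0.259]
contact_force: [-22.2, -5.3, 34.4]
opening: 0.266
finger_force: 35.0
```

Run:
```python
from h import *
sch()
```

```text
t 22.55 tip ch mm [  0.3 -23.4 -40.1] F ch [-2.3 -3.5 41.1] rotdev [-0.4  0.  -0.1] op 0.266 34.99292228836566
```

Call:
step_arm(
  steps=[
    [[0, 0, -0.25], [0, 0, 0]],
    [[0, 0, 0], [0, 0, 0]],
  ],
)

```text
clock: 22.8
tool_pos: [0.6277, 0.0684, 0.1764]
eef_rot: [-0.036, 0.965, 0.008, 0.258]
contact_force: [-11.9, -2.7, 15.7]
opening: 0.271
finger_force: 35.0
```

Call:
step_arm(
  steps=[
    [[0, 0, 0], [0, 0, 0]],
    [[0, 0, 0], [0, 0, 0]],
    [[0, 0, 0], [0, 0, 0]],
    [[0, 0, -2], [0, 0, 0]],
    [[0, 0, -4], [0, 0, 0]],
    [[0, 0, -5], [0, 0, 0]],
    [[0, 0, -4], [0, 0, 0]],
    [[-2, 0, -3], [0, 0, 0]],
    [[0, 5, 0], [0, 0, 0]],
    [[0, 5, 0], [0, 0, 0]],
    [[0, 5, 0], [0, 0, 0]],
    [[0, 0, 0], [0, 0, 0]],
  ],
  claw=0.6,
)

```text
clock: 24.3
tool_pos: [0.5576, 0.2159, 0.3028]
eef_rot: [-0.038, 0.965, 0.004, 0.261]
contact_force: [0.2, -0.8, 1.2]
opening: 0.801
finger_force: 0.0
```

Run:
```python
from h import *
sch()
a=snap('side','s7.png')['img'][120:320,250:450,::-1];b=snap('top','t7.png')['img'][100:300,200:400,::-1]
cv2.imwrite('pics/c7.png',cv2.resize(np.hstack([a,b]),None,fx=2,fy=2,interpolation=3))
```

```text
t 24.3 tip ch mm [ 13.8 128.2  98.6] F ch [ 0.7 -0.8  0.9] rotdev [-0.7  0.3  0.1] op 0.801 0.0
```

View pics/c7.png

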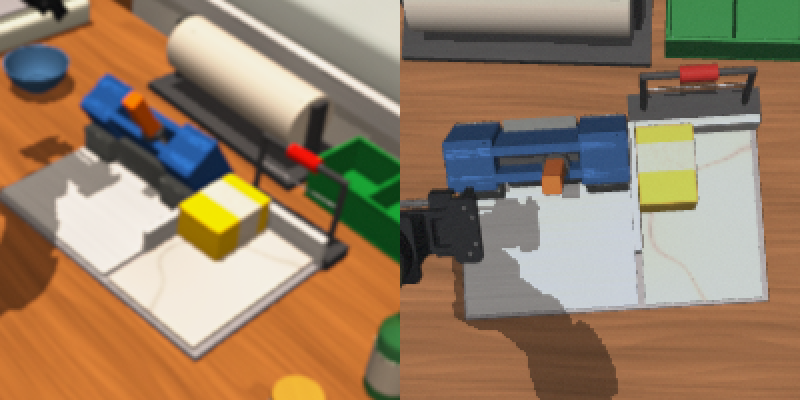

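The picture shows the pin seated in the channel with its handle leaning along the channel's axis (top half about 553,175). The loaf is flush in the fence corner (about 667,165), and the gripper is clear of both.

```bash
python3 -c "
from h import *
print(finish_job())"
```

```text
the job is handed in; nothing more can be done
None
```

The job is handed in at about 24 s: the loaf is pushed flush into the fence corner, and the lock pin is home in the slot (collar stopped on the rim, tip about 40 mm below the channel floor) and released. The final pictures and force readings agree with this.

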